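# Load a display plinth into the V-nest of the banding jig

### The job

Stand the larger wooden plinth on the bed of the banding jig at the open end of its converging rails, then slide it along the bed, under the brush bridge, until it sits fully home against both rails with the home plunger pushed in. Press it home with a steady, gentle push of about 15 N for about a second, never with more than 25 N, and then let go and back away, leaving everything else on the bench as it was.

Things in the scene. Friction and masses are not known exactly. Their poses are not given: they have to be found in the camera images.
- plinth: the larger wooden plinth: a disc 64 mm in diameter, 20 mm high, with an upright steel pin (14 mm in diameter, 16 mm long) in the middle to hold it by. About 0.14 kg (varies by a third). Pushed off-centre it can catch on one rail, short of home, which feels stiff too: ease off and work it a few mm sideways. Origin: centre of the underside, z up.
- jig: banding jig: aluminium bed 230 (x) by 190 (y) by 12 mm screwed to the bench. The nest unit on it has two rigid dark steel rails (94 long, 12 thick, 16 high), one each side of the x axis at 22 degrees to it, converging towards +x from a gap of 117 mm. Origin: centre of the bed's underside; x points along the push, from the open end to the nest, z up.
- mouth (a point): point on the bed's top at the open end, on the centre line, where the plinth is stood; 85 mm of bed lies behind it. Axes as the jig's. When home, the plinth's centre is straight ahead along +x, nominally 75 mm away, but the nest unit is clamped up to 15 mm nearer or farther, which is not measured: feel for it. The push is slight until both rails bear, then rises steeply.
- plunger (a joint): home plunger: a 10 mm steel pin on the centre line at the nest's far end, 10 mm above the bed, on a very soft spring (0.2 N). Value in m: 0 when nothing touches it, about 0.008 when the plinth is home. Right above the nest a 14 mm wide bar along y bridges the unit (43 to 51 mm above the bed, posts at y = +-74 mm, a brush to 68 mm behind it), so nothing can be lowered into the nest.
- small_plinth: the other plinth, same make but only 46 mm in diameter (20 mm high, same pin); leave it alone. Origin: centre of its underside.
- pot_a: paint pot 37 mm in diameter, 42 mm high, black lid, near the plinths; leave alone. Origin: centre of underside.
- pot_b: paint pot 37 mm in diameter, 42 mm high, black lid; leave alone. Origin: centre of underside.
- dropper: black dropper bottle 27 mm in diameter, 85 mm high; leave alone. Origin: centre of underside.
- mug: terracotta mug 80 mm in diameter, 90 mm high; leave alone. Origin: centre of underside.
- knife: blue cutter lying flat, 145 mm long, 12 mm high; leave alone. Origin: underside, middle of the handle.
- pot_lid: black disc lid 50 mm in diameter, 8 mm high; leave alone. Origin: centre of underside.
Mind the look-alikes: they are no part of the job. What is shaped like the plinth but blue or pink is not meant.

How it is judged:
By the outcome, as a careful person would: the job done as asked, in the order asked, and still so for the second after the job is handed in, with the robot touching nothing.
It also fails if it takes over 72 s, if anything falls off the work surface, if the arm or the gripper's body presses on something with over 40 N, if the wrist force passes 120 N, or if a joint passes its speed limit or range.

### The arm

A 6-joint arm with a two-finger parallel gripper is mounted at the origin on the work surface. World frame = base frame: x ahead of the robot, y to its left, z up, the work surface at z = 0. Lengths are in m, angles in rad, forces in N, time in s.
With the tool pointing down it reaches from about 0.275 to 0.725 m from the base axis. Payload 5.6 kg.
Tool frame: the origin (TCP) lies midway between the tips of the shut fingers; the grasp point (between the pads) lies 19 mm behind it; z points along the fingers, y is the line along which they close (so a half turn about z gives the same grasp; the last joint's range is limited). The gripper opens to 85 mm and grips with 20 to 120 N. Pads are 22 mm wide; open, the fingers measure 114 mm over their backs; the gripper's body (76 mm by 85 mm) begins 54 mm behind the grasp point. The pads swing forward as they close: fully open they stand 13 mm farther back than shut.
Start: joints at [-0.912, 0.255, 0.108, 0, -1.424, -0.285], TCP at [0.201, -0.512, 0.231] pointing down, gripper open.
Joint ranges: [-2.95, 2.95], [-1.21, 1.97], [-1.09, 1.5], [-2.87, 1.71], [-2.94, -0.07], [-3.05, 3.05]. Speed limits (rad/s): [2.57, 2.57, 3.14, 3.14, 3.14, 3.14].

### API

Orientations are given as a rotation vector (axis times angle).
In Python, from rig import observe, snapshot, calibration, hand_in, boxes_of, mark_of gives the robot as it stands. The module is installed in compiled form; this text tells all that it offers.
- The arm moves only by the tool move_arm, never from a script. Its argument "commands" is a list of rows, each a list of 2 entries, a list of its own where there are three numbers: the shift along the tool's x, y, z in units of 40 mm (1.0 is 40 mm), then the turn about the tool's z in units of 5 degrees (1.0 is 5 degrees). A call has 1 to 8 rows; each row is the pose to reach, as a shift and turn from the pose commanded when the call began, along the tool's axes at that moment; what a row does not reach only later rows make up. A row lasts 1/10 s, in which the tool goes at most 50 mm and 8.59 degrees, less where a joint would pass 70% of its speed; a pose out of reach is approached as far as the arm can. A call with a gripper value outside its range is refused whole. "grip" is the closure in counts, from 0 (fully open) to 255 (shut), set as the call begins (left out, the last holds). The fingers move at their own pace and stop on an object; "grip_force" is the grip in N (left out, the last holds). Time passes only in rows, so rows that repeat a pose let the fingers close. It gives the time, the measured TCP pose, the force, the opening and the grip force at its end, in the units of the state.
- observe(): the state, without advancing time (a new reading comes with each control period).
- snapshot(name): name is "scene" or "top" or "wrist"; returns the picture (400x640x3 uint8, red, green, blue); there is no depth.
- calibration(name): a dict with "fovy" (degrees; the focal length in pixels is half the picture's height over the tangent of half this angle, whatever the lens; pixels are square), "cx", "cy" (the principal point, pixels), "k1" (the pictures are not rectified: a ray, as slopes to the right and down, at radius r is drawn at 1 + k1 r^2 times it, then the intrinsics apply), "world_from_camera" (4x4, takes a point from camera to world coordinates); the wrist camera has in their place "tool_from_camera" (4x4, takes a point from camera to tool coordinates, whose origin is the TCP and whose axes are the flange's). Camera axes: x right, y down, z forward; pixel columns grow to the right and rows downward; lengths in m; the calibration is good to about 2 mm. A picture is of the moment at which its call begins: read the wrist's pose just before it. calibration takes no time and is no camera call.
- hand_in(): hands the job in; it is judged then, once.
Trained networks look in the newest picture that a camera, given by its name, has taken for a name from the list of things; names that differ only in an ending like _2 or _b are one class to them, and where a whole thing is asked for, a point or a joint stands for the part that bears it (a point fixed in the world has none). Each returns a list of dicts, best first, with "conf" (0 to 1); they miss things now and then, are a little off and sometimes report something else, mostly with a low value. They report only what shows in the picture. A call takes as long as a camera call. They do not tell look-alikes from the thing itself.
- boxes_of(target, camera): "uv" ([column, row] in pixels, amid what is visible of it).
- mark_of(target, camera): "uv" ([column, row] in pixels: a listed point, or the origin of a listed thing).
The state is a dict: "time_s": time; "joint_positions": joint angles; "qd": joint speeds; "effort": joint torques, N m; "ee_pos": TCP position; "tool_rot": TCP orientation; "wrist_force": force on the tool from outside, world axes, zero at the start; "moment": the same for the moment, N m; "grip_width": opening from 0.0 (shut) to 1.0 (fully open); "gripper_force": force on a finger pad.
Only numpy, scipy, OpenCV 4.12 (cv2) and the standard library are available. Lean on these libraries where they do the work, as an engineer would, in place of code of your own. Each camera call takes 0.05 s, during which the arm holds its last target. There are 200 camera calls.

## Working session

There is one attempt and no reset: what is moved stays moved. The work goes in short steps, Python scripts to look and compute and a tool call to move; the robot and the scene stay as the last step left them, time stands still between calls to the robot, and variables do not carry over. Pictures are saved under pics/ and viewed, at most 10 in all, crops included, and the job is handed in when it is done.

Besides the shell and the picture viewer there is one more tool, called as name(argument=value, ...), one argument or row to a line, values as JSON. move_arm: Moves the arm, as the interface text tells. Its arguments: {"type":"object","properties":{"commands":{"type":"array","items":{"type":"array"}},"grip":{"type":"number"},"grip_force":{"type":"number"}},"required":["commands"]}

```bash
mkdir -p pics; cat > h.py <<'E'
import numpy as np, cv2
from scipy.spatial.transform import Rotation as R
from rig import *
def K(c):
    f=200/np.tan(np.radians(c['fovy'])/2); return f
def W(name,st=None):
    c=calibration(name)
    if name!='wrist': return c,np.array(c['world_from_camera'])
    st=st or observe(); T=np.eye(4); T[:3,:3]=R.from_rotvec(st['tool_rot']).as_matrix(); T[:3,3]=st['ee_pos']
    return c,T@np.array(c['tool_from_camera'])
def px2w(name,uv,z,st=None):
    c,T=W(name,st); f=K(c)
    d=np.array([(uv[0]-c['cx'])/f,(uv[1]-c['cy'])/f]); u=d.copy()
    for _ in range(30): u=d/(1+c['k1']*(u@u))
    r=T[:3,:3]@np.array([u[0],u[1],1]); o=T[:3,3]
    return o+r*(z-o[2])/r[2]
def w2px(name,p,st=None):
    c,T=W(name,st); f=K(c); q=np.linalg.inv(T)@np.append(p,1); u=q[:2]/q[2]
    u=u*(1+c['k1']*(u@u)); return u*f+[c['cx'],c['cy']]
def snap(name,fn,crop=None,s=1):
    im=snapshot(name)[:,:,::-1]
    if crop: im=im[crop[1]:crop[3],crop[0]:crop[2]]
    cv2.imwrite('pics/'+fn,cv2.resize(im,None,fx=s,fy=s,interpolation=cv2.INTER_CUBIC)); 
E
python3 - <<'E'
from h import *
np.set_printoptions(precision=3,suppress=True)
print(observe())
for n in ['top','scene']:
    snap(n,n+'1.png',None,1.25)
    for t in ['plinth','small_plinth','jig','mouth','plunger']:
        z=0.012 if t=='mouth' else 0.022 if t=='plunger' else 0
        print(n,t,[(round(d['conf'],2),np.round(d['uv'],1),px2w(n,d['uv'],z)[:2]) for d in mark_of(t,n)])
E
```

```text
{'time_s': 0.0, 'joint_positions': array([-0.912,  0.256,  0.107, -0.   , -1.424, -0.285]), 'qd': array([-0.   , -0.001, -0.003, -0.001, -0.   , -0.001]), 'effort': array([  0.002, -38.663,  23.794,   5.365,  -0.006,  -0.   ]), 'ee_pos': array([ 0.201, -0.512,  0.23 ]), 'tool_rot': array([ 0.584, -3.086, -0.003]), 'wrist_force': array([ 0.443, -0.448,  0.113]), 'moment': array([0.02 , 0.006, 0.001]), 'gripper_force': 0.0, 'grip_width': 1.0011492556333066}
top plinth [(0.94, array([413.9, 228.5]), array([ 0.481, -0.226])), (0.85, array([452.6, 257.6]), array([ 0.41 , -0.319])), (0.8, array([373. , 264.4]), array([ 0.392, -0.124])), (0.76, array([416.5, 276.4]), array([ 0.364, -0.23 ]))]
top small_plinth [(0.85, array([428.4, 169. ]), array([ 0.631, -0.265]))]
top jig [(0.83, array([313.2, 188.4]), array([0.581, 0.025]))]
top mouth [(0.84, array([317.6, 199.9]), array([0.55 , 0.014]))]Traceback (most recent call last):
  File "<stdin>", line 8, in <module>
ValueError: it knows: dropper, jig, knife, mouth, mug, plinth, pot, pot_lid, small_plinth
```

View pics/top1.png

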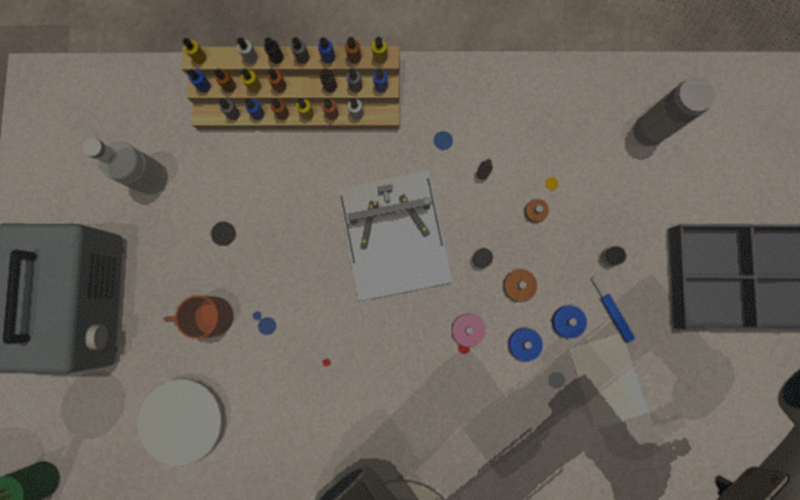

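The top view shows five candidates (640x400 pixels):
- large brown plinth at (416,228)
- small brown plinth at (429,168)
- pink plinth at (374,264)
- blue plinths at (421,276) and (456,257)

I choose the large brown one at (416,228). The jig's nest end faces up the picture, with bed corners near (273,150), (345,138), (361,227) and (286,240).

```bash
python3 - <<'E'
from h import *
np.set_printoptions(precision=3,suppress=True)
im=snapshot('top')
cv2.imwrite('pics/crop2.png',cv2.resize(im[120:300,260:480,::-1],None,fx=3.6,fy=3.3*1.0909,interpolation=cv2.INTER_CUBIC)[:600*2])
i2=cv2.imread('pics/crop2.png');print(i2.shape); cv2.imwrite('pics/crop2.png',cv2.resize(im[130:290,260:470,::-1],None,fx=3.7,fy=3.7,interpolation=cv2.INTER_CUBIC))
C=[(273,150),(345,138),(361,227),(286,240)]
P=[px2w('top',c,.012)[:2] for c in C]; print(np.array(P), np.mean(P,0))
snap('scene','scene2.png',None,1.25)
for t in ['plinth','small_plinth','jig','mouth','pot']:
    z=0.012 if t=='mouth' else 0
    print(t,[(round(d['conf'],2),np.round(d['uv'],1),px2w('scene',d['uv'],z)[:2]) for d in mark_of(t,'scene')])
print('pot',[(round(d['conf'],2),np.round(d['uv'],1),px2w('top',d['uv'],0)[:2]) for d in mark_of('pot','top')])
E
```

```text
(648, 792, 3)
[[ 0.676  0.127]
 [ 0.708 -0.054]
 [ 0.484 -0.094]
 [ 0.45   0.091]] [0.579 0.018]
plinth [(0.83, array([280.9, 178.2]), array([ 0.384, -0.115])), (0.71, array([214.4, 188. ]), array([ 0.43 , -0.317])), (0.55, array([241.4, 178.9]), array([ 0.386, -0.24 ])), (0.51, array([240.4, 200.8]), array([ 0.492, -0.229]))]
small_plinth [(0.74, array([221.2, 237.7]), array([ 0.643, -0.262]))]
jig [(0.61, array([322.9, 222.6]), array([0.588, 0.014]))]
mouth [(0.81, array([324.1, 212.6]), array([0.559, 0.018]))]
pot [(0.72, array([264.2, 211.1]), array([ 0.538, -0.155])), (0.5, array([171.3, 213. ]), array([ 0.543, -0.422]))]
pot [(0.61, array([379.5, 205.6]), array([ 0.538, -0.141])), (0.54, array([489.3, 206.8]), array([ 0.536, -0.414]))]
```

View pics/crop2.png

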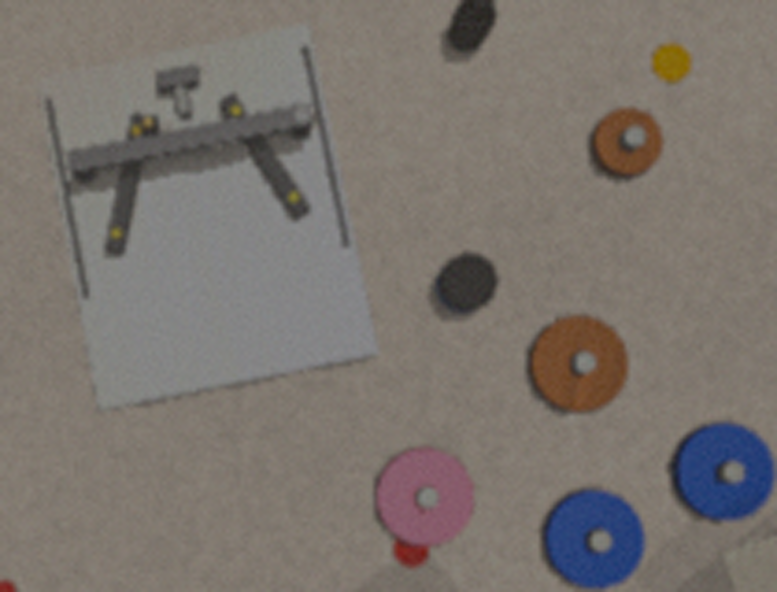

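View pics/scene2.png

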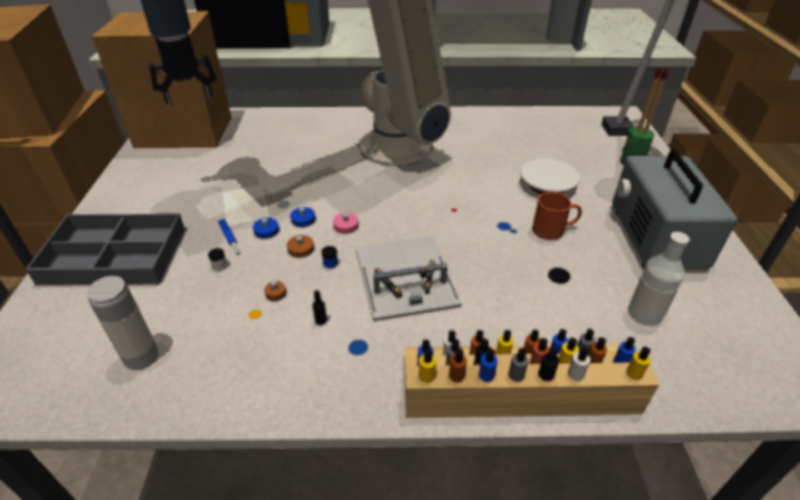

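The crop confirms the large brown plinth: its pin is at crop (583,362) and it is about 1.4 times the size of the brown one at (627,142). Black pot_a is beside it at (467,284). The scene picture agrees, with the plinth at (300,245) and the jig bridge at about (410,272). Next I move above it for a close look.

```bash
cat >> h.py <<'E'
def go(p,xdir=None):
    "units of move to world TCP p; xdir = world angle (deg) wanted of tool x"
    s=observe(); M=R.from_rotvec(s['tool_rot']).as_matrix()
    u=M.T@(np.array(p)-s['ee_pos'])/0.04; a=np.degrees(np.arctan2(M[1,0],M[0,0]))
    t=0 if xdir is None else -((xdir-a+180)%360-180)/5
    print('move',np.round(u,3),'turn',round(t,3),'xang',round(a,2),'tilt',np.round(M[:,2],4))
E
python3 -c "
from h import *
go([.487,-.227,.16],189.6); print(np.round(calibration('wrist')['tool_from_camera'],3),calibration('wrist')['fovy'])"
```

```text
move [-9.26   4.021  1.783] turn 2.363 xang -158.58 tilt [ 1.e-04 -0.e+00 -1.e+00]
[[ 0.001 -0.958 -0.287  0.073]
 [ 1.     0.001  0.     0.   ]
 [-0.    -0.287  0.958 -0.144]
 [ 0.     0.     0.     1.   ]] 68.47816554129304
```

move_arm(
  commands=[
    [[-0.6,0.25,0.1],0.2],
    [[-1.5,0.65,0.3],0.4],
    [[-2.5,1.1,0.5],0.7],
    [[-3.5,1.5,0.7],1.0],
    [[-4.5,1.95,0.9],1.3],
    [[-5.5,2.4,1.1],1.6],
    [[-6.4,2.8,1.3],1.9],
    [[-7.2,3.1,1.5],2.2],
  ],
  grip=90,
  grip_force=40,
)

```text
time_s: 1.45
ee_pos: [0.4249, -0.2897, 0.1712]
tool_rot: [-0.285, 3.128, -0.0]
wrist_force: [-0.6, -0.7, 0.6]
grip_width: 0.646
gripper_force: 0.0
```

```bash
python3 -c "
from h import *
go([.487,-.227,.16],189.6); print(observe()['wrist_force'])"
```

```text
move [-1.81   1.262  0.282] turn 0.162 xang -169.59 tilt [ 6.e-04 -1.e-04 -1.e+00]
[-0.64100849 -0.67011617  0.62384968]
```

move_arm(
  commands=[
    [[-0.7,0.5,0.1],0.1],
    [[-1.3,0.9,0.2],0.1],
    [[-1.8,1.25,0.28],0.15],
    [[-1.8,1.25,0.28],0.15],
    [[-1.8,1.25,0.28],0.15],
  ],
)

```text
time_s: 1.95
ee_pos: [0.4856, -0.2289, 0.1599]
tool_rot: [0.266, -3.13, -0.0]
wrist_force: [-0.5, -1.1, -0.1]
grip_width: 0.655
gripper_force: 0.0
```

```bash
python3 - <<'E'
from h import *
st=observe(); print(st['ee_pos'])
snap('wrist','w3.png',None,1.25)
for t in ['plinth','small_plinth','pot']:
    print(t,[(round(d['conf'],2),np.round(d['uv'],1),np.round(px2w('wrist',d['uv'],0,st)[:2],4)) for d in mark_of(t,'wrist')])
print('box',[(np.round(d['uv'],1),np.round(px2w('wrist',d['uv'],0.02,st)[:2],4)) for d in boxes_of('plinth','wrist')])
# pin top detection aid
print(w2px('wrist',[.487,-.227,.036],st))
E
```

```text
[ 0.48557265 -0.2289232   0.15994825]
plinth [(0.88, array([434.6, 109.8]), array([ 0.3938, -0.1254])), (0.78, array([235. ,  93.2]), array([ 0.4124, -0.3239])), (0.74, array([318.7, 177.8]), array([ 0.4827, -0.228 ])), (0.72, array([330.8,  60.3]), array([ 0.3671, -0.2363]))]
small_plinth [(0.63, array([269.5, 291.5]), array([ 0.6307, -0.2623]))]
pot [(0.8, array([374.1, 232.5]), array([ 0.534 , -0.1559])), (0.59, array([148.3, 198.9]), array([ 0.5377, -0.4088]))]
box [(array([331.1,  55.7]), array([ 0.3663, -0.2371])), (array([232.2,  89.2]), array([ 0.4094, -0.3213])), (array([318.1, 178.1]), array([ 0.4785, -0.2294]))]
[319.05538378 190.96169215]
```

View pics/w3.png

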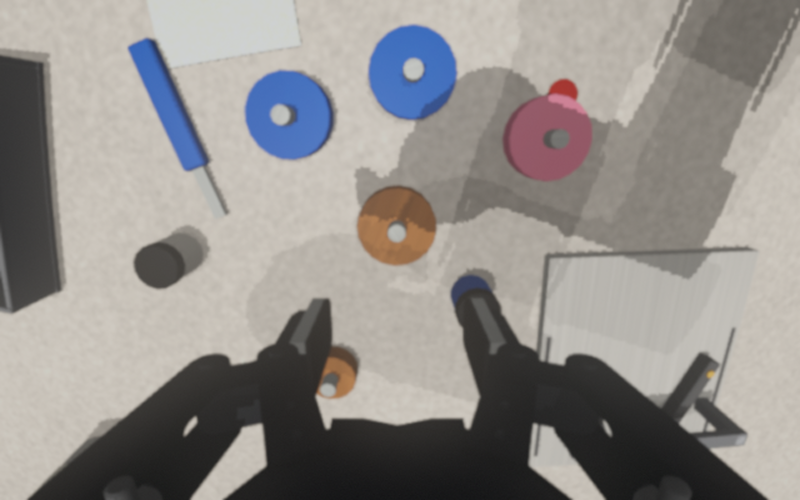

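The wrist picture shows the large brown plinth with its disc at about (317,180) and pin top at (317,186), clear of the blue and pink ones at the top. pot_a is at about (378,236) under the right finger, and the small plinth is at (270,297).

```bash
python3 - <<'E'
from h import *
print(px2w('wrist',[316.8,185.6],.036),px2w('wrist',[317,180.5],.02), px2w('top',[260+583/3.7,130+362/3.7],.036))
go([.482,-.229,.075],189.6); go([.482,-.229,.025],189.6)
E
```

```text
[ 0.48189861 -0.23084542  0.036     ] [ 0.48083539 -0.2308733   0.02      ] [ 0.4811154  -0.22735907  0.036     ]
move [0.073 0.033 2.134] turn 0.002 xang -170.39 tilt [ 4.e-04 -1.e-04 -1.e+00]
move [0.073 0.033 3.384] turn 0.002 xang -170.39 tilt [ 4.e-04 -1.e-04 -1.e+00]
```

move_arm(
  commands=[
    [[0.03,0.0,0.6],0],
    [[0.08,0.0,1.3],0],
    [[0.08,0.0,2.0],0],
    [[0.08,0.0,2.6],0],
    [[0.08,0.0,3.0],0],
    [[0.08,0.0,3.25],0],
    [[0.08,0.0,3.4],0],
    [[0.08,0.0,3.4],0],
  ],
)

```text
time_s: 3.0
ee_pos: [0.4821, -0.2299, 0.0239]
tool_rot: [0.264, -3.13, -0.0]
wrist_force: [0.3, -0.5, 1.3]
grip_width: 0.649
gripper_force: 0.0
```

move_arm(
  commands=[
    [[0,0,0],0],
    [[0,0,0],0],
    [[0,0,0],0],
    [[0,0,0],0],
    [[0,0,0],0],
    [[0,0,0],0],
    [[0,0,0],0],
    [[0,0,0],0],
  ],
  grip=255,
  grip_force=40,
)

```text
time_s: 3.8
ee_pos: [0.4829, -0.2299, 0.0249]
tool_rot: [-0.265, 3.129, -0.001]
wrist_force: [-0.5, 0.6, 6.0]
grip_width: 0.134
gripper_force: 39.1
```

move_arm(
  commands=[
    [[0,0,-0.15],0],
    [[0,0,-0.5],0],
    [[0,0,-1.0],0],
    [[0,0,-1.6],0],
    [[0,0,-2.1],0],
    [[0,0,-2.3],0],
    [[0,0,-2.3],0],
  ],
)

```text
time_s: 4.5
ee_pos: [0.4827, -0.2297, 0.1167]
tool_rot: [-0.264, 3.129, -0.0]
wrist_force: [0.0, 0.6, -2.1]
grip_width: 0.134
gripper_force: 39.0
```

```bash
python3 - <<'E'
from h import *
s=observe(); print(s['grip_width'],s['gripper_force'],s['wrist_force'])
go([.551,.0127,.115],189.6)
E
```

```text
0.13418655330742443 39.01685893535614 [ 0.0155562   0.55277627 -2.08056308]
move [-2.7    5.689  0.046] turn 0.012 xang -170.34 tilt [ 0.0017 -0.     -1.    ]
```

```bash
python3 - <<'E'
from h import *
f=lambda u,v,z: px2w('top',[260+(u+.5)/3.7-.5,130+(v+.5)/3.7-.5],z)[:2]
nl,nr=f(116,233,.028),f(294,198,.028); fl,fr=f(137,130,.028),f(236,110,.028)
el,er=f(115,248,.028),f(300,211,.028)
pl=f(183,112,.022); pb=f(178,80,.022)
b1,b2=f(102,408,.012),f(376,354,.012)   # near corners
b3,b4=f(310,25,.012),f(42,75,.012)
nm,fm=(b1+b2)/2,(b3+b4)/2; d=(fm-nm); print('axis',np.degrees(np.arctan2(d[1],d[0])),np.linalg.norm(d),np.linalg.norm(b1-b2),np.linalg.norm(b3-b4),nm,fm)
side=(b3-b2)+(b4-b1); print('side ang',np.degrees(np.arctan2(side[1],side[0])), 'end ang',np.degrees(np.arctan2(*( (b1-b2)+(b4-b3))[::-1]))-90)
d/=np.linalg.norm(d); n=np.array([-d[1],d[0]]); c=(nm+fm)/2; m=c-.03*d
for k,p in dict(nl=nl,nr=nr,nmid=(nl+nr)/2,emid=(el+er)/2,fmid=(fl+fr)/2,plunger=pl,pb=pb,m1=px2w('top',[317.6,199.9],.012)[:2],m2=px2w('scene',[324.1,212.6],.012)[:2]).items(): print(k,p.round(4),'jig rel mouth',((p-m)@d).round(4),((p-m)@n).round(4))
print('mouth',m)
E
```

```text
axis 11.17380836277726 0.22922756288733342 0.18569347169383096 0.18585662788376722 [ 0.46916363 -0.00333473] [0.69404592 0.04108635]
side ang 11.17380836277726 end ang 11.235321185429456
nl [0.5659 0.0787] jig rel mouth 0.0262 0.0617
nr [ 0.5899 -0.0392] jig rel mouth 0.0269 -0.0585
nmid [0.5779 0.0198] jig rel mouth 0.0265 0.0016
emid [0.5685 0.018 ] jig rel mouth 0.017 0.0017
fmid [0.6422 0.0327] jig rel mouth 0.0921 0.0018
plunger [0.6489 0.0354] jig rel mouth 0.0992 0.0032
pb [0.6708 0.039 ] jig rel mouth 0.1215 0.0024
m1 [0.5501 0.0137] jig rel mouth -0.0019 0.001
m2 [0.5593 0.0178] jig rel mouth 0.0079 0.0033
mouth [0.55217346 0.01306223]
```

```bash
python3 - <<'E'
from h import *
go([.552,.0145,.115],191.2)
E
```

```text
move [-2.732  5.729  0.046] turn -0.308 xang -170.34 tilt [ 0.0017 -0.     -1.    ]
```

move_arm(
  commands=[
    [[-0.15,0.35,0],0],
    [[-0.5,1.05,0],-0.1],
    [[-1.0,2.1,0],-0.2],
    [[-1.5,3.2,0],-0.3],
    [[-2.0,4.2,0],-0.3],
    [[-2.4,5.05,0],-0.3],
    [[-2.65,5.55,0.02],-0.3],
    [[-2.73,5.73,0.04],-0.3],
  ],
)

```text
time_s: 5.3
ee_pos: [0.551, 0.0173, 0.1127]
tool_rot: [0.309, -3.124, -0.0]
wrist_force: [-0.1, -0.1, -1.8]
grip_width: 0.141
gripper_force: 39.1
```

move_arm(
  commands=[
    [[0,0,0.3],0],
    [[0,0,0.8],0],
    [[0,0,1.3],0],
    [[0,0,1.65],0],
    [[0,0,1.8],0],
    [[0,0,1.85],0],
    [[0,0,1.85],0],
    [[0,0,1.85],0],
  ],
)

```text
time_s: 6.1
ee_pos: [0.5519, 0.0144, 0.0411]
tool_rot: [-0.305, 3.125, 0.0]
wrist_force: [-0.3, 0.2, -1.3]
grip_width: 0.132
gripper_force: 39.1
```

```bash
python3 - <<'E'
from h import *
s=observe();print(s['wrist_force'])
go([.552,.0145,.037],191.2)
E
```

```text
[-0.25312129  0.17057318 -1.27970168]
move [-0.002  0.002  0.104] turn -0.009 xang -168.84 tilt [ 1.3e-03  2.0e-04 -1.0e+00]
```

move_arm(
  commands=[
    [[0,0,0.04],0],
    [[0,0,0.07],0],
    [[0,0,0.07],0],
    [[0,0,0.07],0],
  ],
)

```text
time_s: 6.5
ee_pos: [0.5515, 0.0146, 0.0378]
tool_rot: [-0.306, 3.126, 0.0]
wrist_force: [-0.2, 0.0, -1.8]
grip_width: 0.139
gripper_force: 39.1
```

move_arm(
  commands=[
    [[0,0,0.02],0],
    [[0,0,0.03],0],
    [[0,0,0.03],0],
  ],
)

```text
time_s: 6.8
ee_pos: [0.5516, 0.0146, 0.037]
tool_rot: [-0.306, 3.126, -0.0]
wrist_force: [-1.7, 0.1, 3.2]
grip_width: 0.135
gripper_force: 39.6
```

move_arm(
  commands=[
    [[0,0,0],0],
    [[0,0,0],0],
    [[0,0,0],0],
    [[0,0,0],0],
    [[0,0,-0.2],0],
    [[0,0,-0.7],0],
    [[0,0,-1.3],0],
    [[0,0,-1.6],0],
  ],
  grip=90,
)

```text
time_s: 7.6
ee_pos: [0.5527, 0.0146, 0.1032]
tool_rot: [-0.306, 3.123, 0.0]
wrist_force: [0.6, 0.3, -0.3]
grip_width: 0.648
gripper_force: 0.0
```

move_arm(
  commands=[
    [[0.3,0,-0.1],0],
    [[1.0,0,-0.3],0],
    [[1.8,0,-0.6],0],
    [[2.4,0,-0.8],0],
    [[2.6,0,-0.8],0],
    [[2.6,0,-0.8],0],
    [[2.6,0,-0.8],0],
    [[2.6,0,-0.8],0],
  ],
  grip=255,
)

```text
time_s: 8.4
ee_pos: [0.4499, -0.0055, 0.1319]
tool_rot: [0.306, -3.126, 0.0]
wrist_force: [0.9, 0.2, 0.2]
grip_width: -0.002
gripper_force: 0.0
```

```bash
python3 - <<'E'
from h import *
s=observe();print(s['ee_pos'],s['wrist_force'],s['grip_width'])
snap('wrist','w4.png',None,1.25)
for t in ['plinth','mouth','jig']:
    print(t,[(round(d['conf'],2),np.round(d['uv'],1),np.round(px2w('wrist',d['uv'],0.012*(t!='jig'),s)[:2],4)) for d in mark_of(t,'wrist')])
snapshot('top')
print('plinth top',[(round(d['conf'],2),np.round(d['uv'],1),np.round(px2w('top',d['uv'],0.012)[:2],4)) for d in mark_of('plinth','top')])
E
```

```text
[ 0.44986524 -0.0054905   0.13185166] [0.90767525 0.17560221 0.22717597] -0.002388501599686859
plinth [(0.79, array([80.8, 53.2]), array([ 0.3696, -0.2277])), (0.6, array([195.6, 104.3]), array([ 0.3944, -0.1241]))]
mouth []
jig []
plinth top [(0.95, array([452.2, 257.4]), array([ 0.411, -0.315])), (0.93, array([373.6, 261.6]), array([ 0.3995, -0.1241])), (0.77, array([418. , 275.1]), array([ 0.3678, -0.2313])), (0.69, array([313.7, 199.3]), array([0.5515, 0.0234]))]
```

View pics/w4.png

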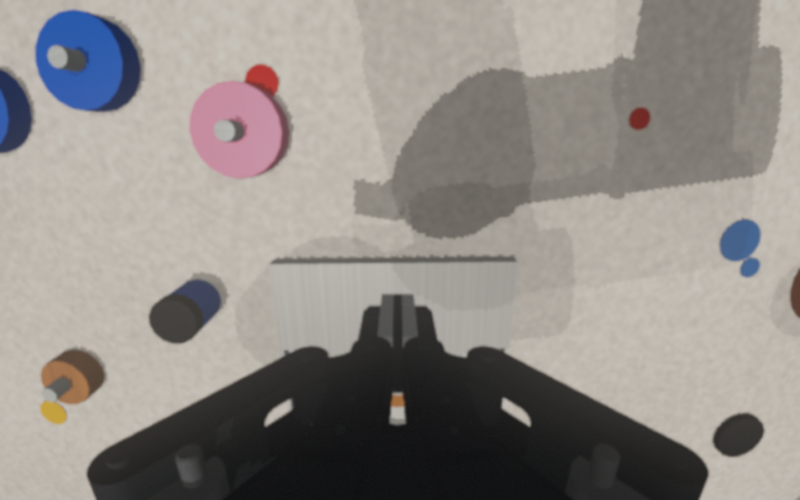

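```bash
python3 - <<'E'
from h import *
s=observe()
l=px2w('wrist',[271.5/1.25,262/1.25],.012); r=px2w('wrist',[516/1.25,258/1.25],.012)
print(l,r,(l+r)/2,np.linalg.norm(l-r)); e=(r-l)[:2]; print('ang',np.degrees(np.arctan2(e[1],e[0])))
a=np.radians(11.2); d=np.array([np.cos(a),np.sin(a)]); n=np.array([-d[1],d[0]]); m=np.array([.5522,.0131])
print('nearmid rel',((l+r)[:2]/2-m)@d,((l+r)[:2]/2-m)@n,'tcp rel',(s['ee_pos'][:2]-m)@d,(s['ee_pos'][:2]-m)@n)
p=np.array([.552,.0146])-d*.07
go([*p,.06],191.2); go([*p,.02],191.2)
E
```

```text
[ 0.48709154 -0.09571731  0.012     ] [0.44753931 0.08671159 0.012     ] [ 0.46731542 -0.00450286  0.012     ] 0.18666730321792288
ang 102.232912246637
nearmid rel -0.08668704487839793 -0.0007801197129580661 tcp rel -0.10424205025323466 0.0016171161580291924
move [-0.859 -0.002  1.806] turn -0.007 xang -168.83 tilt [-4.e-04 -2.e-04 -1.e+00]
move [-8.600e-01 -2.000e-03  2.806e+00] turn -0.007 xang -168.83 tilt [-4.e-04 -2.e-04 -1.e+00]
```

The wrist picture shows the bed's near edge level, from (217,210) to (413,206), so the yaw is right. The plinth stands hidden behind the shut fingers. I lower behind it.

move_arm(
  commands=[
    [[-0.4,0,0.5],0],
    [[-0.8,0,1.1],0],
    [[-0.86,0,1.7],0],
    [[-0.86,0,2.2],0],
    [[-0.86,0,2.6],0],
    [[-0.86,0,2.8],0],
    [[-0.86,0,2.8],0],
  ],
)

```text
time_s: 9.4
ee_pos: [0.4826, 0.0008, 0.0196]
tool_rot: [0.305, -3.125, 0.001]
wrist_force: [-0.0, 0.1, 1.0]
grip_width: -0.001
gripper_force: 0.0
```

move_arm(
  commands=[
    [[-0.1,0,0],0],
    [[-0.25,0,0],0],
    [[-0.4,0,0],0],
    [[-0.55,0,0],0],
    [[-0.7,0,0],0],
    [[-0.8,0,0],0],
    [[-0.9,0,0],0],
    [[-0.9,0,0],0],
  ],
)

```text
time_s: 10.2
ee_pos: [0.519, 0.0081, 0.0204]
tool_rot: [-0.306, 3.126, 0.0]
wrist_force: [0.4, 0.7, -0.4]
grip_width: 0.001
gripper_force: 0.0
```

move_arm(
  commands=[
    [[-0.12,0,0],0],
    [[-0.25,0,0],0],
    [[-0.37,0,0],0],
    [[-0.5,0,0],0],
    [[-0.62,0,0],0],
    [[-0.75,0,0],0],
    [[-0.85,0,0],0],
    [[-0.95,0,0],0],
  ],
)

```text
time_s: 11.0
ee_pos: [0.5561, 0.0155, 0.0204]
tool_rot: [0.306, -3.127, -0.0]
wrist_force: [-1.4, -0.5, -0.9]
grip_width: -0.004
gripper_force: 0.5
```

```bash
cat >> h.py <<'E'
a=np.radians(11.2); D=np.array([np.cos(a),np.sin(a)]); N=np.array([-D[1],D[0]]); M0=np.array([.5522,.0131])
def rel(n=1):
    s=observe(); p=s['ee_pos'][:2]-M0; f=s['wrist_force'][:2]
    print('x %.2f y %.2f z %.2f mm  Fx %.2f Fy %.2f Fz %.2f'%(p@D*1e3,p@N*1e3,s['ee_pos'][2]*1e3,f@D,f@N,s['wrist_force'][2]))
E
python3 - <<'E'
from h import *
rel()
for n in ['scene','top']:
    snapshot(n)
    print(n,[(round(d['conf'],2),np.round(d['uv'],1),((px2w(n,d['uv'],0.012)[:2]-M0)@np.c_[D,N]*1e3).round(1)) for d in mark_of('plinth',n)])
snap('scene','s5.png',(260,150,420,270),5)
E
```

```text
x 4.28 y 1.57 z 20.41 mm  Fx -1.45 Fy -0.17 Fz -0.95
scene [(0.71, array([280.4, 180.6]), array([-162.7,  -97.7])), (0.66, array([215.2, 187.2]), array([-171.7, -296.3])), (0.5, array([325.3, 222. ]), array([46. , -1.8])), (0.5, array([242.3, 175.7]), array([-212. , -211.4]))]
top [(0.74, array([373.6, 263.8]), array([-181.7, -103.8])), (0.73, array([452.7, 258. ]), array([-203.9, -295.3])), (0.63, array([419.2, 276.8]), array([-232.9, -205.9]))]
```

View pics/s5.png

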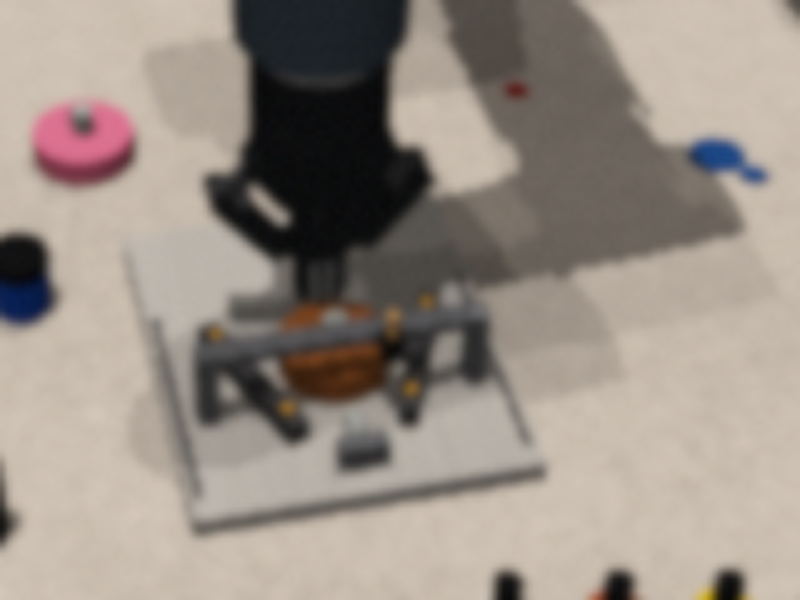

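The crop shows the plinth between the rails at about (335,345), partly under the bridge and short of the plunger block at (362,445). The fingers are behind it. I continue slowly.

move_arm(
  commands=[
    [[-0.05,0,0],0],
    [[-0.1,0,0],0],
    [[-0.14,0,0],0],
    [[-0.18,0,0],0],
    [[-0.22,0,0],0],
    [[-0.24,0,0],0],
  ],
)

```text
time_s: 11.85
ee_pos: [0.5653, 0.0172, 0.0205]
tool_rot: [0.306, -3.127, 0.0]
wrist_force: [-2.2, -0.1, 1.6]
grip_width: -0.003
gripper_force: 1.1
```

move_arm(
  commands=[
    [[-0.02,0,0],0],
    [[-0.04,0,0],0],
    [[-0.06,0,0],0],
    [[-0.08,0,0],0],
    [[-0.1,0,0],0],
  ],
)

```text
time_s: 12.35
ee_pos: [0.5692, 0.0181, 0.0205]
tool_rot: [-0.306, 3.127, 0.0]
wrist_force: [-1.5, 0.0, 1.0]
grip_width: 0.005
gripper_force: 1.0
```

move_arm(
  commands=[
    [[-0.02,0,0],0],
    [[-0.04,0,0],0],
    [[-0.06,0,0],0],
    [[-0.08,0,0],0],
  ],
)

```text
time_s: 12.75
ee_pos: [0.5723, 0.0187, 0.0205]
tool_rot: [0.306, -3.127, -0.0]
wrist_force: [-2.1, -0.7, 2.4]
grip_width: 0.001
gripper_force: 1.0
```

move_arm(
  commands=[
    [[-0.02,0,0],0],
    [[-0.04,0,0],0],
    [[-0.06,0,0],0],
    [[-0.06,0,0],0],
  ],
)

```text
time_s: 13.15
ee_pos: [0.5748, 0.0192, 0.0205]
tool_rot: [-0.306, 3.126, 0.0]
wrist_force: [-0.8, -0.0, 1.0]
grip_width: -0.0
gripper_force: 0.7
```

move_arm(
  commands=[
    [[-0.02,0,0],0],
    [[-0.04,0,0],0],
    [[-0.06,0,0],0],
    [[-0.06,0,0],0],
  ],
)

```text
time_s: 13.55
ee_pos: [0.5771, 0.0196, 0.0205]
tool_rot: [-0.306, 3.127, 0.0]
wrist_force: [-1.8, 0.2, 1.4]
grip_width: 0.001
gripper_force: 0.8
```

move_arm(
  commands=[
    [[-0.02,0,0],0],
    [[-0.04,0,0],0],
    [[-0.05,0,0],0],
    [[-0.05,0,0],0],
  ],
)

```text
time_s: 13.95
ee_pos: [0.578, 0.0196, 0.0204]
tool_rot: [0.305, -3.125, 0.001]
wrist_force: [-4.6, -1.2, 4.3]
grip_width: 0.0
gripper_force: 2.7
```

```bash
python3 - <<'E'
from h import *
rel()
snapshot('scene')
print([(round(d['conf'],2),np.round(d['uv'],1),((px2w('scene',d['uv'],0.012)[:2]-M0)@np.c_[D,N]*1e3).round(1)) for d in mark_of('plinth','scene')])
snap('scene','s6.png',(290,195,370,255),10)
rel()
E
```

```text
x 26.59 y 1.39 z 20.42 mm  Fx -4.76 Fy -0.26 Fz 4.27
[(0.61, array([326. , 228.3]), array([70.5, -5.3])), (0.58, array([212.8, 185.9]), array([-179.6, -303.3])), (0.54, array([274.5, 181.5]), array([-162. , -116.1]))]
x 26.59 y 1.36 z 20.44 mm  Fx -5.10 Fy -0.52 Fz 3.95
```

View pics/s6.png

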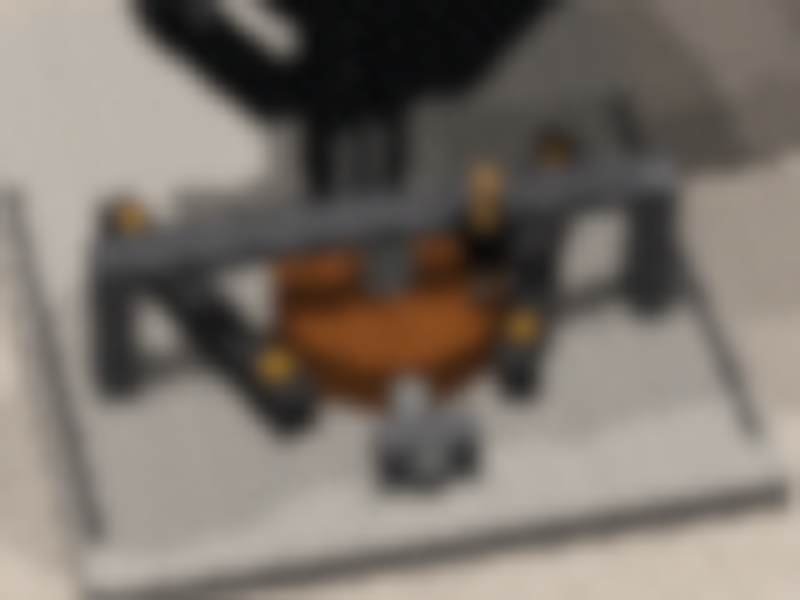

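The crop shows the disc at about (390,330) between both rails, with its front edge at the plunger rod at (408,390). I need to tell whether both rails bear, so I push a bit more and then test sideways.

move_arm(
  commands=[
    [[-0.02,0,0],0],
    [[-0.03,0,0],0],
    [[-0.03,0,0],0],
    [[-0.03,0,0],0],
  ],
)

```text
time_s: 14.5
ee_pos: [0.5783, 0.0194, 0.0203]
tool_rot: [0.305, -3.123, 0.001]
wrist_force: [-6.6, -1.5, 5.8]
grip_width: 0.003
gripper_force: 3.8
```

```bash
python3 -c "
from h import *
rel();snapshot('scene');rel()"
```

```text
x 26.88 y 1.14 z 20.33 mm  Fx -6.74 Fy -0.23 Fz 5.80
x 26.87 y 1.16 z 20.34 mm  Fx -7.18 Fy 0.31 Fz 6.14
```

move_arm(
  commands=[
    [[0,-0.03,0],0],
    [[0,-0.06,0],0],
    [[0,-0.06,0],0],
  ],
)

```text
time_s: 14.85
ee_pos: [0.581, 0.0178, 0.0204]
tool_rot: [-0.305, 3.126, 0.0]
wrist_force: [-1.0, -1.2, 0.1]
grip_width: -0.002
gripper_force: 0.6
```

```bash
python3 -c "
from h import *
rel();snapshot('scene');rel()"
```

```text
x 29.18 y -0.97 z 20.38 mm  Fx -1.26 Fy -1.01 Fz 0.14
x 29.18 y -0.95 z 20.40 mm  Fx -0.71 Fy -0.96 Fz -0.95
```

move_arm(
  commands=[
    [[0,0.04,0],0],
    [[0,0.08,0],0],
    [[0,0.12,0],0],
    [[0,0.12,0],0],
  ],
)

```text
time_s: 15.3
ee_pos: [0.58, 0.023, 0.0206]
tool_rot: [-0.306, 3.126, 0.0]
wrist_force: [-0.3, -0.0, 0.0]
grip_width: 0.001
gripper_force: 0.1
```

```bash
python3 -c "
from h import *
rel();snapshot('scene');rel()"
```

```text
x 29.15 y 4.32 z 20.61 mm  Fx -0.27 Fy 0.04 Fz 0.04
x 29.15 y 4.24 z 20.60 mm  Fx -0.37 Fy -0.19 Fz -0.84
```

It was catching on the +y rail, and a small shift to -y freed it. I back off, set the line near y = -0.5 mm, and push on.

move_arm(
  commands=[
    [[0,-0.05,0],0],
    [[0,-0.1,0],0],
    [[0,-0.12,0],0],
    [[-0.02,-0.12,0],0],
    [[-0.04,-0.12,0],0],
    [[-0.04,-0.12,0],0],
  ],
)

```text
time_s: 15.95
ee_pos: [0.5812, 0.0177, 0.0204]
tool_rot: [0.305, -3.125, 0.001]
wrist_force: [-4.8, -1.2, 3.2]
grip_width: 0.0
gripper_force: 2.4
```

```bash
python3 -c "
from h import *
rel();snapshot('scene');rel()"
```

```text
x 29.31 y -1.13 z 20.35 mm  Fx -4.91 Fy -0.23 Fz 3.24
x 29.33 y -1.11 z 20.34 mm  Fx -5.21 Fy -0.95 Fz 3.28
```

move_arm(
  commands=[
    [[-0.02,0,0],0],
    [[-0.04,0,0],0],
    [[-0.04,0,0],0],
  ],
)

```text
time_s: 16.3
ee_pos: [0.5816, 0.0176, 0.0202]
tool_rot: [0.305, -3.122, 0.002]
wrist_force: [-8.7, -2.2, 8.1]
grip_width: -0.001
gripper_force: 4.3
```

```bash
python3 -c "
from h import *
rel();snapshot('scene');rel()"
```

```text
x 29.66 y -1.32 z 20.24 mm  Fx -8.99 Fy -0.44 Fz 8.10
x 29.66 y -1.27 z 20.25 mm  Fx -7.95 Fy -1.01 Fz 6.96
```

move_arm(
  commands=[
    [[0.01,-0.03,0],0],
    [[0.01,-0.05,0],0],
    [[0.01,-0.05,0],0],
  ],
)

```text
time_s: 16.65
ee_pos: [0.5833, 0.0165, 0.0202]
tool_rot: [0.305, -3.126, -0.0]
wrist_force: [-4.2, 0.3, 2.5]
grip_width: 0.003
gripper_force: 2.0
```

```bash
python3 -c "
from h import *
rel();snapshot('scene');rel()"
```

```text
x 31.17 y -2.74 z 20.23 mm  Fx -4.04 Fy 1.14 Fz 2.49
x 31.18 y -2.75 z 20.23 mm  Fx -3.89 Fy 0.31 Fz 2.00
```

move_arm(
  commands=[
    [[0,-0.03,0],0],
    [[0,-0.05,0],0],
    [[0,-0.05,0],0],
  ],
)

```text
time_s: 17.0
ee_pos: [0.5836, 0.0149, 0.0201]
tool_rot: [0.305, -3.126, -0.001]
wrist_force: [-4.6, 1.9, 1.9]
grip_width: -0.0
gripper_force: 2.2
```

```bash
python3 -c "
from h import *
rel();snapshot('scene');rel()"
```

```text
x 31.20 y -4.32 z 20.12 mm  Fx -4.10 Fy 2.74 Fz 1.86
x 31.18 y -4.35 z 20.13 mm  Fx -4.40 Fy 1.96 Fz 1.24
```

move_arm(
  commands=[
    [[0,0.03,0],0],
    [[0,0.05,0],0],
    [[0,0.05,0],0],
  ],
)

```text
time_s: 17.35
ee_pos: [0.5832, 0.0156, 0.0202]
tool_rot: [0.305, -3.125, 0.002]
wrist_force: [-3.5, -3.9, 0.6]
grip_width: 0.002
gripper_force: 2.2
```

```bash
python3 -c "
from h import *
rel();snapshot('scene');rel()"
```

```text
x 30.93 y -3.57 z 20.18 mm  Fx -4.22 Fy -3.18 Fz 0.64
x 30.90 y -3.58 z 20.16 mm  Fx -4.86 Fy -3.58 Fz 1.20
```

move_arm(
  commands=[
    [[-0.02,0,0],0],
    [[-0.04,0,0],0],
    [[-0.04,0,0],0],
    [[-0.04,0,0],0],
  ],
)

```text
time_s: 17.8
ee_pos: [0.5836, 0.0155, 0.0201]
tool_rot: [0.305, -3.123, 0.002]
wrist_force: [-7.9, -4.4, 2.5]
grip_width: -0.0
gripper_force: 4.0
```

```bash
python3 -c "
from h import *
rel();snap('scene','s7.png',(290,195,370,255),10);rel()
print([(round(d['conf'],2),np.round(d['uv'],1),((px2w('scene',d['uv'],0.012)[:2]-M0)@np.c_[D,N]*1e3).round(1)) for d in mark_of('plinth','scene')])"
```

```text
x 31.26 y -3.79 z 20.12 mm  Fx -8.64 Fy -2.78 Fz 2.49
x 31.25 y -3.76 z 20.11 mm  Fx -7.66 Fy -2.01 Fz 3.83
[(0.83, array([242.7, 173.5]), array([-223.2, -209.3])), (0.8, array([328.3, 228.8]), array([73.7,  0.4])), (0.53, array([277.3, 178.4]), array([-175.6, -105.6])), (0.53, array([213.3, 183.8]), array([-189.7, -301.6])), (0.26, array([324.1, 213.7]), array([12.4,  2.2]))]
```

View pics/s7.png

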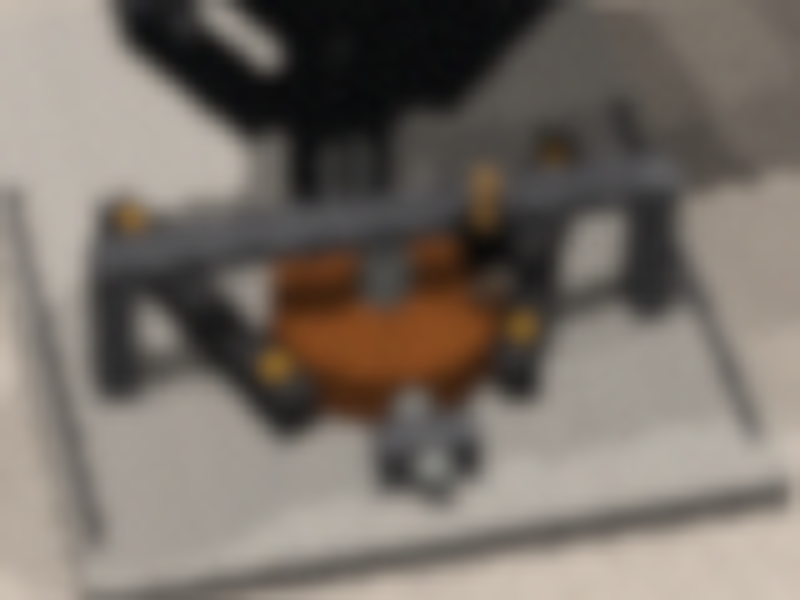

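The plunger's tail now shows out of the back of the block at (435,485), so it is pushed in. The fingers at (345,180) sit left of the pin at (385,270). I recentre and press again to see whether it still advances.

move_arm(
  commands=[
    [[0.04,0,0],0],
    [[0.08,0,0],0],
    [[0.08,0.03,0],0],
    [[0.08,0.06,0],0],
    [[0.05,0.06,0],0],
    [[0.02,0.06,0],0],
    [[0,0.06,0],0],
    [[0,0.06,0],0],
  ],
)

```text
time_s: 18.7
ee_pos: [0.5829, 0.0188, 0.0203]
tool_rot: [0.305, -3.123, 0.0]
wrist_force: [-7.8, -0.7, 5.5]
grip_width: 0.001
gripper_force: 3.8
```

```bash
python3 -c "
from h import *
rel();snapshot('scene');rel()"
```

```text
x 31.23 y -0.36 z 20.28 mm  Fx -7.78 Fy 0.85 Fz 5.48
x 31.23 y -0.37 z 20.26 mm  Fx -7.56 Fy 1.80 Fz 5.42
```

move_arm(
  commands=[
    [[0,-0.03,0],0],
    [[0,-0.05,0],0],
    [[0,-0.05,0],0],
  ],
)

```text
time_s: 19.05
ee_pos: [0.5832, 0.0176, 0.0198]
tool_rot: [0.305, -3.123, -0.002]
wrist_force: [-6.8, 2.0, 2.0]
grip_width: 0.002
gripper_force: 3.3
```

```bash
python3 -c "
from h import *
rel();snapshot('scene');rel()"
```

```text
x 31.23 y -1.63 z 19.83 mm  Fx -6.23 Fy 3.30 Fz 2.01
x 31.23 y -1.64 z 19.82 mm  Fx -5.95 Fy 3.95 Fz 3.08
```

The stop stays at x = 31.23 mm under side loads both ways, so both rails bear and it is home. Now I press up to about 15 N.

move_arm(
  commands=[
    [[0,0.03,0],0],
    [[-0.02,0.04,0],0],
    [[-0.04,0.04,0],0],
    [[-0.06,0.04,0],0],
    [[-0.06,0.04,0],0],
  ],
)

```text
time_s: 19.6
ee_pos: [0.5832, 0.0178, 0.0198]
tool_rot: [0.304, -3.118, 0.002]
wrist_force: [-11.8, -2.6, 7.9]
grip_width: 0.0
gripper_force: 6.3
```

```bash
python3 -c "
from h import *
rel();snapshot('scene');rel()"
```

```text
x 31.31 y -1.42 z 19.78 mm  Fx -12.03 Fy -0.24 Fz 7.88
x 31.31 y -1.40 z 19.80 mm  Fx -12.70 Fy 0.01 Fz 8.16
```

move_arm(
  commands=[
    [[-0.01,0,0],0],
    [[-0.025,0,0],0],
    [[-0.025,0,0],0],
    [[-0.025,0,0],0],
  ],
)

```text
time_s: 20.05
ee_pos: [0.5832, 0.0178, 0.0198]
tool_rot: [0.304, -3.116, 0.002]
wrist_force: [-14.4, -3.4, 11.1]
grip_width: 0.002
gripper_force: 7.6
```

```bash
python3 -c "
from h import *
rel();snapshot('scene');rel();snapshot('scene');rel()"
```

```text
x 31.33 y -1.42 z 19.75 mm  Fx -14.74 Fy -0.50 Fz 11.09
x 31.35 y -1.44 z 19.79 mm  Fx -14.64 Fy 0.62 Fz 9.98
x 31.36 y -1.42 z 19.78 mm  Fx -15.31 Fy 0.26 Fz 10.36
```

move_arm(
  commands=[
    [[0,0,0],0],
    [[0,0,0],0],
    [[0,0,0],0],
    [[0,0,0],0],
    [[0,0,0],0],
    [[0,0,0],0],
    [[0,0,0],0],
  ],
)

```text
time_s: 20.85
ee_pos: [0.5832, 0.0178, 0.0198]
tool_rot: [0.304, -3.116, 0.002]
wrist_force: [-15.2, -2.5, 10.2]
grip_width: -0.002
gripper_force: 7.6
```

```bash
python3 -c "
from h import *
rel();snap('scene','s8.png',(290,195,370,255),10);rel()"
```

```text
x 31.36 y -1.40 z 19.77 mm  Fx -15.41 Fy 0.53 Fz 10.23
x 31.35 y -1.42 z 19.77 mm  Fx -15.21 Fy 0.48 Fz 10.37
```

View pics/s8.png

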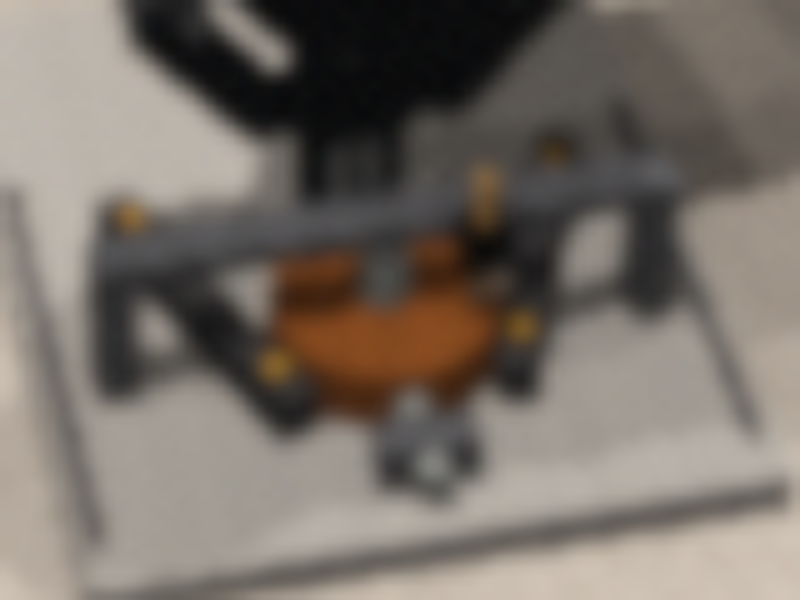

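The picture shows the plinth unchanged at (390,340), with the plunger tail out at (435,485), and 15 N has been held for over a second. I back away straight, then lift.

move_arm(
  commands=[
    [[0.06,0,0],0],
    [[0.12,0,0],0],
    [[0.18,0,0],0],
    [[0.35,0,0],0],
    [[0.7,0,0],0],
    [[1.1,0,-0.2],0],
    [[1.5,0,-0.7],0],
    [[1.8,0,-1.3],0],
  ],
)

```text
time_s: 21.7
ee_pos: [0.5162, 0.0053, 0.0725]
tool_rot: [0.306, -3.125, -0.0]
wrist_force: [0.5, 0.1, 0.6]
grip_width: -0.002
gripper_force: 0.0
```

move_arm(
  commands=[
    [[0.5,0,-0.6],0],
    [[1.0,0,-1.4],0],
    [[1.4,0,-2.2],0],
    [[1.6,0,-2.6],0],
    [[1.6,0,-2.6],0],
    [[1.6,0,-2.6],0],
  ],
)

```text
time_s: 22.3
ee_pos: [0.4549, -0.0067, 0.1766]
tool_rot: [-0.306, 3.125, 0.001]
wrist_force: [0.3, 0.1, -1.0]
grip_width: 0.004
gripper_force: 0.0
```

```bash
python3 - <<'E'
from h import *
rel();snap('scene','s9.png',(270,165,390,255),6.6)
E
```

```text
x -99.27 y -0.49 z 176.63 mm  Fx 0.30 Fy 0.07 Fz -1.03
```

View pics/s9.png

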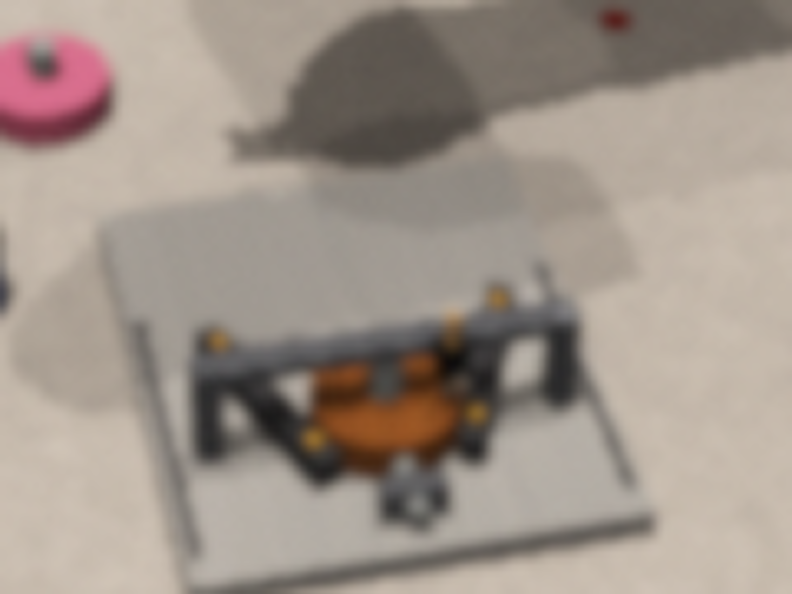

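The plinth rests in the nest at (388,420) against both rails. The plunger tail is still out at (418,510), and the gripper is clear of everything.

```bash
python3 -c "
from rig import *
print(hand_in())"
```

```text
the job is handed in; nothing more can be done
None
```

The larger wooden plinth is home against both rails with the home plunger pushed in; I pressed it at about 15 N for just over a second, backed the gripper clear and handed the job in at about 22 s.

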